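Stack the breakfast cups and slide them under the glass shelf

ROBOT

A 7-joint arm with a two-finger parallel gripper is mounted at the origin on the work surface. World frame = base frame: x ahead of the robot, y to its left, z up, the work surface at z = 0. Lengths are in m, angles in degrees, forces in N, time in s.
With the tool pointing down it reaches from about 0.35 to 0.9 m from the base axis. Payload 19.9 kg.
Tool frame: the origin (TCP) lies at the very end of the fingers, on their centre line; the grasp point (between the pads) lies 19 mm behind it (r.grasp_offset is the distance from the TCP to the grasp point, in m); z points along the fingers, y is the line along which they close (so a half turn about z gives the same grasp; the last joint's range is limited). The gripper opens to 94 mm and grips with 3 to 60 N. Pads are 16 mm wide; open, the fingers measure 119 mm over their backs; the gripper's body (75 mm by 177 mm) begins 78 mm behind the grasp point.
Start: joints at [-77.493, 23.915, -0.59, 92.452, 0.269, 63.638, -3.037], TCP at [0.161, 0.604, 0.205] pointing down, gripper open.
Joint ranges: [-161.28, 161.28], [-22.2, 115.67], [-73.04, 71.86], [3.21, 147.25], [-68.34, 248.33], [10.77, 114.83], [-161.83, 161.83]. Speed limits (degrees/s): [108.29, 108.29, 136.94, 136.94, 172.46, 172.46, 172.46].

INTERFACE

Orientations are given as a 3x3 rotation matrix whose columns are the frame's x, y, z axes.
In Python, from plant import r gives the robot as it stands. The module is installed in compiled form; this text tells all that it offers. Calls block until the motion is done:
- r.move_pose(position, orientation): joint-space move of the TCP to a pose.
- r.line_to(position, max_speed=0.15, rot=None, f_stop=None): straight line of the TCP; rot=None keeps the orientation; max_speed is the mean speed in m/s. With f_stop (N) it stops when the force on the tool has changed by that much, and returns True; else False.
- r.move_joints(angles): joint-space move.
- r.grip(opening, effort=None): opening from 0.0 (shut) to 1.0 (fully open); effort is the grip in N (None keeps the last); returns when the fingers have stopped.
- r.dwell(seconds).
- r.solve_ik(position, orientation): joint angles nearest the present ones, or None.
- r.state(): the state.
- r.grab_frame(name): name is "scene" or "top" or "wrist"; returns (picture, depth): 400x640x3 uint8, red, green, blue; 400x640 float32, m along the optical axis (not along the pixel's ray), 0 where there is no reading.
- r.calibration(name): a dict with "fx", "fy", "cx", "cy" (pixels), "camera_from_world" (4x4, takes a point from world to camera coordinates). Camera axes: x right, y up, looking along -z (the intrinsics and any distortion apply to the point x, -y, -z); pixel columns grow to the right and rows downward; lengths in m; the calibration is good to about 2 mm. A picture is of the moment at which its call begins: read the wrist's pose just before it. calibration takes no time and is no camera call; for the wrist camera it gives the pose at the moment of the call.
A pose or a line that the arm cannot do raises r.Unreachable and nothing moves.
- r.close_job(): hands the job in; it is judged then, once.
The state is a dict: "time_s": time; "qpos": joint angles; "qvel": joint speeds; "joint_torque": joint torques, N m; "eef_pos": TCP position; "tcp_rot": TCP orientation; "ft_force": force on the tool from outside, world axes, zero at the start; "moment": the same for the moment, N m; "grip_width": opening from 0.0 (shut) to 1.0 (fully open); "gripper_force": force on a finger pad.
Only numpy, scipy, OpenCV 4.12 (cv2) and the standard library are available. Lean on these libraries where they do the work, as an engineer would, in place of code of your own. Each camera call takes 0.05 s, during which the arm holds its last target. There are 200 camera calls.

TASK

Gently nest the spare cup upright in the same-shaped cup that stands on the wooden paddle board. Then slide the board, with the stacked cups standing on it, flat along the table in between the wooden sides of the glass-topped riser until it meets the back rail, with its handle pointing straight out of the front. Do not lift the board, drop or tip the cups, or disturb the jar, the mug and the bowl.

Things in the scene. Friction and masses are not known exactly. Their poses are not given: they have to be found in the camera images.
- riser: Fixed buffet riser, sizes in mm: two wooden side panels (18 thick, 130 deep, 190 high) 160 apart (inner faces y = +-80), open in front; clear glass shelf on top (underside 190, top 198 high; x = -80 to 65, y = +-105); wooden back rail 25 high joins the panels, its front face at x = 45. Origin: on the table midway between the panels. x: from the open front (robot's side) to the back rail; z up.
- board: Loose wooden paddle board lying on the table in front of the riser, 20 mm thick, about 350 g: a plate 110 (x) by 120 (y) with a straight handle 30 wide from x = -55 to x = -174. Origin: centre of the plate's underside; x points away from the handle, z up. Fully home, its far edge (x = 55) is at the riser's back rail.
- board_grip (a point): Point on the centreline of the board's handle at half its thickness: 140 mm from the plate's centre, 10 mm above the table.
- cup_board: Tan ceramic stacking cup without handle, 90 mm high, 220 g, upright near the middle of the board's plate. Upper part outer diameter 65 to 67 (mouth 57 wide inside); below it a narrower foot 51 in diameter (46 at the very bottom) up to a flat shoulder at height 36 to 38. Origin: centre of the underside; z up.
- cup_spare: The spare cup, identical to cup_board, upright on the table off to the left or right. Origin: centre of the underside; z up. Nested, its foot is in the other cup's mouth and its shoulder rests on the rim: its origin is then 53 mm above the other's origin and the stack is 143 high.
- jar: Bystander: closed amber jam jar with metal cap and paper label, diameter 68, 110 mm high, standing on the table to the right or left, on the other side of the board from the spare cup. Origin: centre of the underside.
- mug: Bystander: white mug with a handle, diameter 80, 90 mm high, on the table to the left of the riser. Origin: centre of the underside.
- bowl: Bystander: black bowl, diameter 130, 55 mm high, on the table to the right of the riser. Origin: centre of the underside.

How it is judged (in metres and radians):
On the way, in this order (a step that is already met when the one before it is completed fails the run):
1. the spare cup is nested upright in the cup on the board and released (horizontal distance between cup_spare and cup_board below 0.008 m and z of cup_spare in the frame of cup_board between 0.048 and 0.058 m and angle between each of cup_spare, cup_board's own z axis and vertical below 0.07 rad and x of cup_board in the frame of board between -0.045 and 0.045 m and y of cup_board in the frame of board between -0.045 and 0.045 m and z of cup_board in the frame of board between 0.015 and 0.025 m and contact force between the fingers and cup_spare below 0.05 N), for 0.2 s.
2. the board is home under the glass with the nested cups on it (x of board in the frame of riser between -0.024 and 0 m and y of board in the frame of riser between -0.03 and 0.03 m and x of board_grip in the frame of riser below -0.12 m and angle between the x axis of board and the x axis of riser, either way round below 0.2 rad and height (world z) of board below 0.006 m and horizontal distance between cup_spare and cup_board below 0.008 m and z of cup_spare in the frame of cup_board between 0.048 and 0.058 m and angle between each of cup_spare, cup_board's own z axis and vertical below 0.07 rad and x of cup_board in the frame of board between -0.045 and 0.045 m and y of cup_board in the frame of board between -0.045 and 0.045 m and z of cup_board in the frame of board between 0.015 and 0.025 m), for 0.2 s.
At the end, for the whole second after the job is handed in: Board flat between the riser's sides, far edge within 14 mm of the back rail, handle out of the front, within 0.2 rad of straight; first cup upright on its plate (within 45 mm of the centre), spare cup nested upright in it (axes within 8 mm, 48 to 58 mm higher, tilt under 0.07 rad); all at rest (all of step 2 and linear speed of each of board, cup_board, cup_spare below 0.02 m/s); the robot touches nothing.
It fails at once if the board is lifted more than 30 mm off the table or tipped by more than 0.25 rad (height (world z) of board above 0.03 m or angle between board's own z axis and vertical above 0.25 rad).
It fails at once if a cup is tipped by more than 0.6 rad (angle between any of cup_spare, cup_board's own z axis and vertical above 0.6 rad).
It fails at once if a cup is dropped (moves faster than 0.7 m/s while the fingers do not touch it) ((linear speed of cup_spare above 0.7 m/s and contact force between the fingers and cup_spare below 0.05 N) or (linear speed of cup_board above 0.7 m/s and contact force between the fingers and cup_board below 0.05 N)).
It fails at once if the jar, mug or bowl is moved by more than 25 mm or tipped by more than 0.3 rad (distance of any of jar, mug, bowl from where it was at the start of the episode above 0.025 m or angle between any of jar, mug, bowl's own z axis and vertical above 0.3 rad).
It also fails if it takes over 64 s, if anything falls off the work surface, if the arm or the gripper's body presses on something with over 40 N, if the wrist force passes 120 N, or if a joint passes its speed limit or range.

## Working session

There is one attempt and no reset: what is moved stays moved. The work goes in short steps, each a Python script; the robot and the scene stay as the last script left them, time stands still between calls to the robot, and variables do not carry over. Pictures are saved under pics/ and viewed, at most 10 in all, crops included, and the job is handed in when it is done.

```bash
mkdir -p pics; ls
python3 - <<'E'
from plant import r
import numpy as np,cv2
for n in("scene","top"):
    p,d=r.grab_frame(n); cv2.imwrite(f"pics/{n}0.png",p[:,:,::-1]); np.savez(f"{n}0.npz",p=p,d=d)
    c=r.calibration(n); print(n,{k:(np.round(v,4).tolist() if k=="camera_from_world" else v) for k,v in c.items()},d.min(),d.max())
s=r.state(); print(s["time_s"],np.round(s["eef_pos"],3),np.round(s["tcp_rot"],3).tolist(),s["grip_width"])
E
```

```text
pics
scene {'fx': 510.94809811248444, 'fy': 510.94809811248444, 'cx': 319.19630408448876, 'cy': 186.72086650919468, 'camera_from_world': [[0.8651, 0.5016, -0.0048, -0.5184], [-0.4015, 0.6982, 0.5927, 0.2258], [0.3007, -0.5108, 0.8054, -1.6209], [0.0, 0.0, 0.0, 1.0]]} 0.0 3.2685082
top {'fx': 508.4417200124362, 'fy': 508.4417200124362, 'cx': 317.3588215629972, 'cy': 194.01527524208896, 'camera_from_world': [[-0.0019, -1.0, 0.0036, 0.0079], [0.9849, -0.0012, 0.1729, -0.6087], [-0.1729, 0.0038, 0.9849, -1.2722], [0.0, 0.0, 0.0, 1.0]]} 0.0 2.31989
0.1 [0.16  0.604 0.205] [[-0.966, 0.257, -0.0], [0.257, 0.966, -0.001], [-0.0, -0.001, -1.0]] 0.99861240626236
```

View pics/scene0.png

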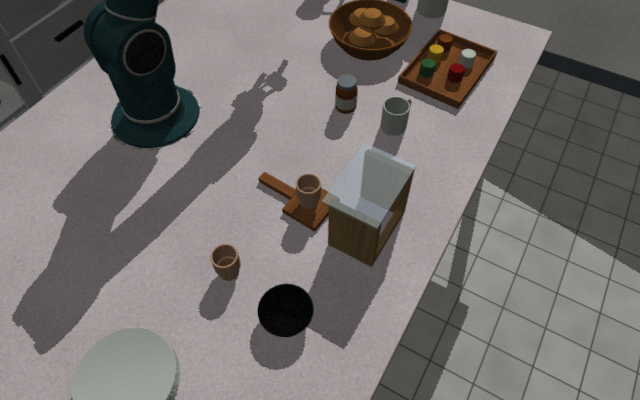

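View pics/top0.png

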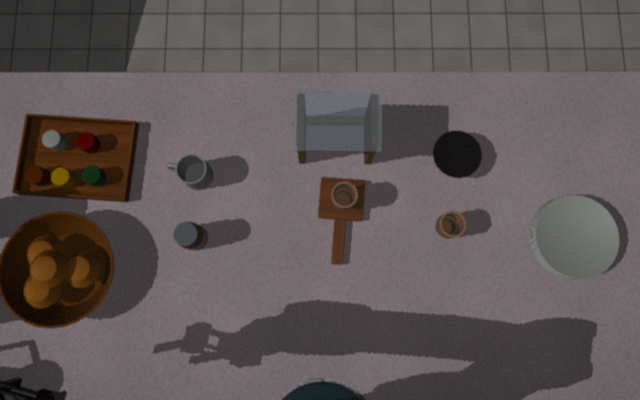

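The scene view shows the spare cup at about (226,262), the board cup at (308,190) on the paddle and the riser at (370,205). The top view shows the spare cup at (452,225), the board cup at (344,195), the handle end at (338,263) and the riser at (338,125). The jar (190,235), mug (192,172) and bowl (457,153) are well clear. Next I'll measure from the depth clouds of both views.

```bash
cat > h.py <<'E'
from plant import r
import numpy as np,cv2
def cloud(n,p,d,c):
    v,u=np.mgrid[:400,:640]; X=(u-c["cx"])/c["fx"]*d; Y=-(v-c["cy"])/c["fy"]*d
    P=np.stack([X,Y,-d],-1)-c["camera_from_world"][:3,3]
    P=P@c["camera_from_world"][:3,:3]; P[d==0]=np.nan; return P
def circ(Q):
    A=np.c_[2*Q[:,:2],np.ones(len(Q))]; s=np.linalg.lstsq(A,(Q[:,:2]**2).sum(1),rcond=None)[0]
    return s[:2],np.sqrt(s[2]+s[:2]@s[:2])
def grab(n):
    c=r.calibration(n); p,d=r.grab_frame(n); return p,cloud(n,p,d,c)
E
python3 - <<'E'
from h import *
for n,b in(("top",dict(spare=(430,205,475,245),cupb=(325,175,365,212),jar=(170,217,212,255),mug=(172,150,212,190),bowl=(428,125,488,180),board=(310,172,370,270),riser=(288,85,390,168),tab=(380,240,420,280))),
            ("scene",dict(spare=(205,240,245,285),cupb=(290,170,325,212),board=(255,165,345,230),riser=(325,145,420,265),tab=(250,240,270,260)))):
    f=np.load(n+"0.npz"); P=cloud(n,f["p"],f["d"],r.calibration(n))
    for k,(x0,y0,x1,y1) in b.items():
        Q=P[y0:y1,x0:x1].reshape(-1,3); Q=Q[~np.isnan(Q[:,0])]
        o=[n,k,"zmax",np.round(np.percentile(Q[:,2],[50,98,99.7]),4)]
        if k in("spare","cupb","jar","mug","bowl"):
            t=np.percentile(Q[:,2],99.5); T=Q[Q[:,2]>t-.008]; c,R=circ(T); o+=["circ",np.round(c,4),"R",round(R,4),len(T)]
        if k=="board":
            for lo,hi in((.012,.028),):
                T=Q[(Q[:,2]>lo)&(Q[:,2]<hi)]
                m=cv2.minAreaRect(T[:,:2].astype(np.float32)*1000); o+=[len(T),"z",T[:,2].mean().round(4),"min",T.min(0).round(4),"max",T.max(0).round(4),m]
                H=T[T[:,0]<T[:,0].min()+.1]; o+=["handle xy bins"]
                for a in np.arange(T[:,0].min(),T[:,0].max(),.02):
                    S=T[(T[:,0]>=a)&(T[:,0]<a+.02)]; 
                    if len(S): o+=["\n",S[:,0].mean().round(3),S[:,1].min().round(4),S[:,1].max().round(4),len(S)]
        if k=="riser":
            T=Q[Q[:,2]>.17]; m=cv2.minAreaRect(T[:,:2].astype(np.float32)*1000); o+=[len(T),T.min(0).round(4),T.max(0).round(4),m, np.histogram(Q[:,2],np.arange(-.01,.23,.02))[0]]
        print(*o)
E
```

```text
top spare zmax [0.0026 0.0923 0.0946] circ [ 0.5247 -0.3314] R 0.0308 152
top cupb zmax [0.0224 0.1121 0.1141] circ [ 0.5968 -0.0599] R 0.0307 149
top jar zmax [0.0055 0.1139 0.116 ] circ [0.4989 0.3317] R 0.0208 392
top mug zmax [0.0071 0.0916 0.0946] circ [0.6679 0.33  ] R 0.0378 156
top bowl zmax [0.0061 0.0563 0.0593] circ [ 0.7146 -0.3616] R 0.0617 273
top board zmax [0.0032 0.1078 0.1127] 1847 z 0.0205 min [ 0.4288 -0.1212  0.0123] max [0.659  0.0053 0.028 ] ((542.3402099609375, -52.74781799316406), (119.99393463134766, 228.7775421142578), 85.16836547851562) handle xy bins 
 0.438 -0.0573 -0.031 86 
 0.459 -0.0605 -0.0312 95 
 0.479 -0.0631 -0.0339 81 
 0.498 -0.0634 -0.0341 89 
 0.519 -0.0662 -0.0367 91 
 0.541 -0.1113 -0.0347 114 
 0.559 -0.1146 0.0053 339 
 0.578 -0.1151 0.0026 235 
 0.598 -0.1182 0.0025 236 
 0.618 -0.1185 -0.0002 165 
 0.64 -0.1212 -0.0003 198 
 0.653 -0.1188 -0.003 118
top riser zmax [0.1961 0.2022 0.2042] 5191 [ 0.6839 -0.1459  0.1879] [0.833  0.065  0.2061] ((758.6109008789062, -40.352294921875), (209.6603240966797, 147.36488342285156), 89.3114318847656
[... 389 characters left out ...]
386719), (121.44532775878906, 227.97142028808594), 86.78083801269531) handle xy bins 
 0.443 -0.0592 -0.0273 66 
 0.463 -0.0602 -0.0261 68 
 0.484 -0.0623 -0.0316 67 
 0.503 -0.0632 -0.0327 67 
 0.523 -0.0661 -0.035 66 
 0.545 -0.1135 -0.0376 89 
 0.563 -0.1138 -0.0498 132 
 0.583 -0.1161 -0.0705 101 
 0.604 -0.1183 0.0033 113 
 0.623 -0.1188 0.002 200 
 0.643 -0.1204 -0.0395 202 
 0.657 -0.1199 -0.0489 62
scene riser zmax [0.0855 0.2022 0.2038] 4595 [ 0.6882 -0.147   0.1701] [0.8361 0.0697 0.2057] ((761.9237060546875, -38.37896728515625), (215.94386291503906, 146.2483367919922), 89.33027648925781) [4325  639  261  253  254  256  253  258  264  155 4440]
scene tab zmax [0.0012 0.0067 0.0076]
```

Run:
```python
from h import *
R0=np.array([[-1,0,0],[0,1,0],[0,0,-1.]])
def tryik(p):
    for nm,R in(("a",R0),("b",np.diag([1,-1,-1.]))):
        q=r.solve_ik(p,R); print(p,nm,None if q is None else np.round(q,1))
c=r.calibration("wrist")["camera_from_world"]; s=r.state()
T=np.asarray(s["tcp_rot"]); cam=-c[:3,:3].T@c[:3,3]
print("cam in tool",np.round(T.T@(cam-s["eef_pos"]),3),"look",np.round(T.T@(-c[2,:3]),3))
r.line_to([0.161,0.604,0.36],0.3)
for p in([.45,-.331,.30],[.527,-.331,.30],[.6,-.06,.3],[.45,-.045,.01],[.605,-.04,.01]): tryik(p)
print(r.state()["time_s"])
```

```text
cam in tool [ 0.067  0.    -0.179] look [-0.234  0.001  0.972]
[0.45, -0.331, 0.3] a [ 42.3  13.1 -10.9  94.9   2.6  72.2 120.9]
[0.45, -0.331, 0.3] b [-14.8  21.1  62.3  96.6 -19.4  74.1 -38.7]
[0.527, -0.331, 0.3] a [ 37.5  20.1 -10.9  85.7   3.9  74.5 116.2]
[0.527, -0.331, 0.3] b [-12.7  30.9  62.6  87.5 -27.8  78.6 -37.9]
[0.6, -0.06, 0.3] a [-34.4  23.6  50.8  90.2 -18.7  75.2 108.8]
[0.6, -0.06, 0.3] b [-36.4  24.7  54.1  90.2 -20.5  75.6 -69.7]
[0.45, -0.045, 0.01] a [-22.4  27.3  28.7 125.1 -24.   32.8 114. ]
[0.45, -0.045, 0.01] b [-39.7  35.4  51.2 125.6 -45.   39.7 -46.8]
[0.605, -0.04, 0.01] a [-21.6  39.8  30.5 103.4 -27.7  44.4 113.3]
[0.605, -0.04, 0.01] b [-27.1  42.4  38.4 103.6 -35.2  46.6 -60.9]
0.7667
```

```bash
cat >> h.py <<'E'
R0=np.array([[-1,0,0],[0,1,0],[0,0,-1.]])
def rim(P,xy,z,rad=.045):
    """circle fit of the rim band near an expected place; returns centre, radius, top z"""
    Q=P.reshape(-1,3); Q=Q[~np.isnan(Q[:,0])]; Q=Q[np.hypot(*(Q[:,:2]-xy).T)<rad]
    Q=Q[(Q[:,2]>z-.01)&(Q[:,2]<z+.01)]; t=np.median(Q[Q[:,2]>np.percentile(Q[:,2],60)][:,2]); T=Q[abs(Q[:,2]-t)<.004]
    if len(T)<20: return None
    c,R=circ(T); return np.round(c,4),round(R,4),round(t,4),len(T)
def handle(P):
    Q=P.reshape(-1,3); Q=Q[~np.isnan(Q[:,0])]
    T=Q[(Q[:,2]>.012)&(Q[:,2]<.027)&(abs(Q[:,1]+.055)<.09)&(Q[:,0]>.38)&(Q[:,0]<.75)]
    return T
E
python3 - <<'E'
from h import *
r.move_pose([.51,-.331,.26],R0); r.dwell(.3)
p,P=grab("wrist"); cv2.imwrite("pics/w1.png",p[:,:,::-1]); print("spare",rim(P,[.527,-.331],.09))
r.move_pose([.53,-.331,.24],R0); r.dwell(.2)
p,P=grab("wrist"); print("spare2",rim(P,[.527,-.331],.09))
r.move_pose([.575,-.06,.28],R0); r.dwell(.3)
p,P=grab("wrist"); cv2.imwrite("pics/w2.png",p[:,:,::-1]); print("cupb",rim(P,[.6,-.06],.11)); np.save("P2.npy",P)
r.move_pose([.55,-.07,.27],R0); r.dwell(.2)
p,P=grab("wrist"); print("cupb2",rim(P,[.6,-.06],.11))
T=handle(P); print(T.min(0),T.max(0),cv2.minAreaRect(T[:,:2].astype(np.float32)*1000),T[:,2].mean())
s=r.state(); print(s["time_s"],s["eef_pos"],np.round(s["qpos"],1))
E
python3 -c "
import cv2,numpy as np
cv2.imwrite('pics/w.png',np.vstack([cv2.resize(cv2.imread(f'pics/w{i}.png'),(480,300)) for i in(1,2)]))"
```

```text
spare (array([ 0.5283, -0.3307]), np.float64(0.0307), np.float64(0.0903), 622)
spare2 (array([ 0.5284, -0.3307]), np.float64(0.0307), np.float64(0.0904), 709)
cupb (array([ 0.6003, -0.0583]), np.float64(0.0307), np.float64(0.1104), 622)
cupb2 (array([ 0.6001, -0.0584]), np.float64(0.0307), np.float64(0.1103), 630)
[ 0.43145312 -0.13566824  0.0121585 ] [0.72717318 0.00772166 0.02697654] ((584.0592041015625, -52.56419372558594), (125.86698150634766, 303.606201171875), 80.86675262451172) 0.02025847863470459
7.0333 [ 0.55041623 -0.06975049  0.27010334] [ 18.9  14.3 -17.7  97.6   4.6  68.7  90. ]
```

View pics/w.png

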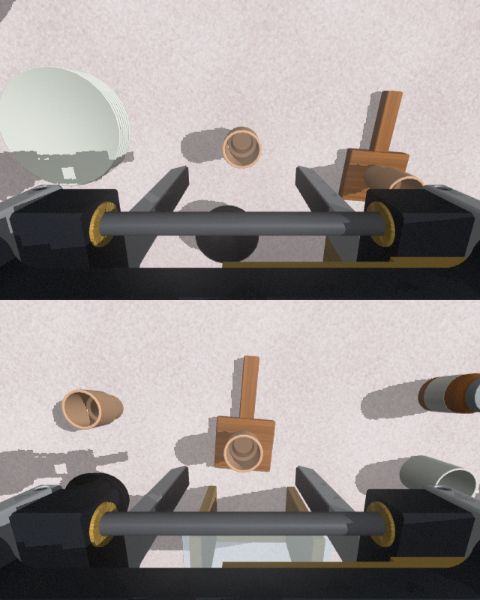

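The images show each cup centred at the measured place: the spare in the upper half at about (241,147), and the board cup in the lower half at about (243,453). The fits are repeatable and match the rim radius and heights given, so I'll grasp the spare.

Run:
```python
from h import *
x,y=.5284,-.3307
r.move_pose([x,y,.20],R0); print(r.line_to([x,y,.12],.15), r.line_to([x,y,.050],.08,f_stop=6))
r.grip(0,15); s=r.state(); print("width",s["grip_width"]*.094,s["gripper_force"],s["eef_pos"])
r.line_to([x,y,.10],.1); r.line_to([x,y,.20],.2); r.dwell(.2)
s=r.state(); p,P=grab("wrist"); cv2.imwrite("pics/w3.png",p[:,:,::-1])
e=np.array(s["eef_pos"]); print(s["time_s"],e,s["ft_force"],rim(P,e[:2],e[2]+.04))
```

```text
False False
width 0.06647383209840646 15.000139377079904 [ 0.52849804 -0.33086112  0.05016741]
11.8417 [ 0.5278678  -0.33036663  0.19848397] [-0.51221183 -0.36938713 -2.54655176] (array([ 0.5284, -0.33  ]), np.float64(0.0321), np.float64(0.2392), 2763)
```

Run:
```python
from h import *
x,y=.5998,-.0586
r.line_to([.528,-.331,.24],.2); r.line_to([x,y,.24],.2); r.dwell(.3)
s=r.state(); print(s["time_s"],s["eef_pos"],np.round(s["ft_force"],2))
p,P=grab("wrist"); cv2.imwrite("pics/w4.png",p[:,:,::-1])
r.line_to([x,y,.168],.1); r.dwell(.2); s=r.state(); print(s["eef_pos"],np.round(s["ft_force"],2))
h=r.line_to([x,y,.116],.03,f_stop=3); s=r.state()
print(h,s["time_s"],s["eef_pos"],np.round(s["ft_force"],2),np.round(s["moment"],2))
p,P=grab("wrist"); cv2.imwrite("pics/w5.png",p[:,:,::-1]); p,_=grab("scene"); cv2.imwrite("pics/s5.png",cv2.resize(p[130:240,230:406,::-1],None,fx=4,fy=4))
```

```text
14.1 [ 0.59975088 -0.05899015  0.24000548] [-0.37 -0.12 -2.47]
[ 0.60008578 -0.05860105  0.16857364] [-0.19 -0.09 -2.71]
True 16.55 [ 0.59991512 -0.05867568  0.12305441] [ 0.68 -0.3   3.18] [ 0.01 -0.04 -0.08]
```

View pics/s5.png

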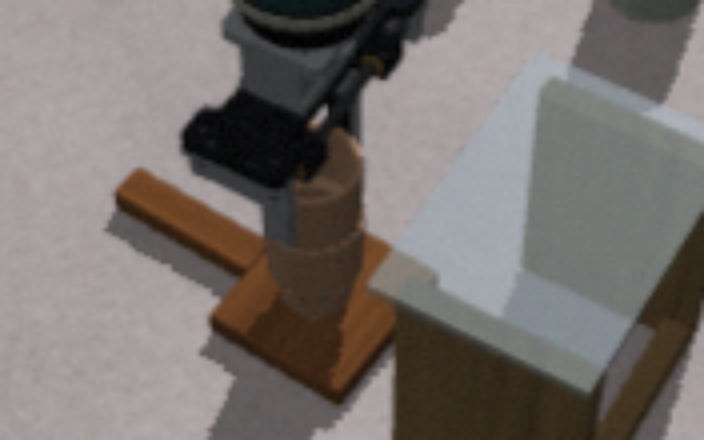

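The scene crop shows the spare nested, with its shoulder on the rim at about (315,240). Contact came at TCP z 0.123, as expected. I'll release, check the stack, and measure the handle and riser.

Run:
```python
from h import *
r.grip(1.0); r.dwell(.3); e=np.array(r.state()["eef_pos"])
r.line_to([e[0],e[1],.20],.08); r.line_to([e[0],e[1],.30],.2)
r.move_pose([.50,-.055,.30],R0); r.dwell(.3)
p,P=grab("wrist"); cv2.imwrite("pics/w6.png",p[:,:,::-1]); np.save("P6.npy",P)
print("top rim",rim(P,[.6,-.058],.163)); 
Q=P.reshape(-1,3); Q=Q[~np.isnan(Q[:,0])]
T=Q[(abs(Q[:,2]-.02)<.006)&(abs(Q[:,1]+.055)<.08)&(Q[:,0]<.672)&(Q[:,0]>.4)]
print(len(T),T[:,2].mean())
for a in np.arange(.42,.68,.02):
    S=T[(T[:,0]>=a)&(T[:,0]<a+.02)]
    if len(S): print(round(S[:,0].mean(),3),np.percentile(S[:,1],[1,99]).round(4),len(S),S[:,0].min().round(4),S[:,0].max().round(4))
G=Q[(abs(Q[:,2]-.195)<.012)&(Q[:,0]>.66)]; print("glass",len(G),G.min(0),G.max(0))
# riser front panel edges
for z in(.05,.1,.15):
    S=Q[(abs(Q[:,2]-z)<.02)&(Q[:,0]>.66)&(Q[:,0]<.75)&(abs(Q[:,1]+.04)<.13)]; 
    for sg in(-1,1):
        U=S[(S[:,1]+.04)*sg>0]; print(z,sg,len(U), U.min(0).round(4) if len(U) else "", U.max(0).round(4) if len(U) else "")
print(r.state()["time_s"])
```

```text
top rim (array([ 0.5992, -0.0582]), np.float64(0.0305), np.float64(0.1636), 452)
3926 0.019870562554298872
0.436 [-0.0563 -0.0284] 97 0.4317 0.4393
0.45 [-0.0579 -0.0282] 247 0.4408 0.4593
0.47 [-0.0595 -0.0295] 246 0.4607 0.4797
0.49 [-0.0612 -0.0313] 226 0.481 0.4989
0.51 [-0.0629 -0.0337] 241 0.5001 0.52
0.531 [-0.0646 -0.0352] 220 0.5213 0.54
0.553 [-0.1107  0.0039] 542 0.5412 0.56
0.57 [-0.1113  0.0051] 821 0.56 0.5795
0.589 [-0.1134  0.0042] 503 0.5803 0.6
0.609 [-0.1159  0.0029] 337 0.6 0.62
0.629 [-0.1183  0.0016] 246 0.62 0.6399
0.648 [-0.1186  0.0006] 186 0.64 0.66
0.662 [-0.0131 -0.001 ] 14 0.6603 0.6633
glass 234 [ 0.68724754 -0.14288371  0.1888805 ] [ 0.69046287 -0.08517749  0.19854112]
0.05 -1 23 [ 0.73   -0.1191  0.0398] [ 0.7498 -0.1186  0.0679]
0.05 1 33 [0.7275 0.0406 0.0383] [0.749  0.0418 0.0699]
0.1 -1 214 [ 0.7024 -0.1362  0.0846] [ 0.7498 -0.1182  0.12  ]
0.1 1 288 [0.7049 0.0407 0.0805] [0.7496 0.0594 0.12  ]
0.15 -1 341 [ 0.702  -0.1361  0.13  ] [ 0.7342 -0.1184  0.1699]
0.15 1 316 [0.7042 0.0409 0.13  ] [0.7331 0.059  0.1656]
20.175
```

View pics/w6.png

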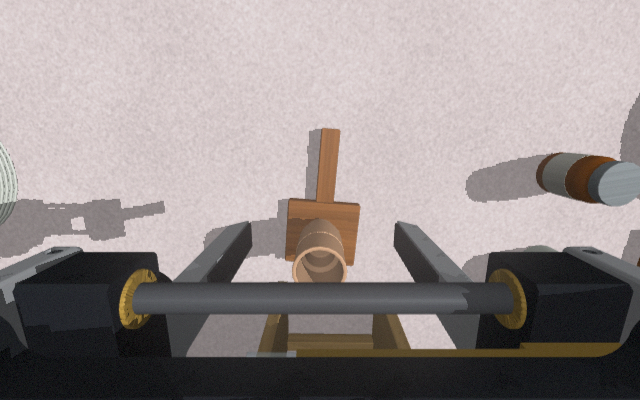

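The view shows the stack upright at (320,262), and its rim at z 0.1636 confirms it is nested. The handle runs from (330,130) to (325,200) with a yaw of about -4.5°. The riser's inner faces are at y = -0.1186 and +0.0408, which matches the given 160 mm spacing. I'll grip the handle and start the slide.

```bash
cat >> h.py <<'E'
def Rz(deg):
    return cv2.Rodrigues(np.array([0,0,np.radians(deg)]))[0]@R0
def st(*a):
    s=r.state(); print(*a,round(s["time_s"],2),np.round(s["eef_pos"],4),"F",np.round(s["ft_force"],1),"w",round(s["grip_width"]*94,1),"g",round(s["gripper_force"],1))
E
python3 - <<'E'
from h import *
x,y=.4650,-.0448
r.move_pose([x,y,.15],Rz(-4.5)); r.line_to([x,y,.04],.12); print(r.line_to([x,y,.005],.04,f_stop=4)); st("down")
r.grip(0,20); st("grip")
if 25<r.state()["grip_width"]*94<35:
    z=max(r.state()["eef_pos"][2],.004)
    print(r.line_to([.495,-.0375,z],.03,rot=Rz(-.7),f_stop=15)); st("aligned")
    p,P=grab("scene"); cv2.imwrite("pics/s7.png",cv2.resize(p[130:240,230:406,::-1],None,fx=4,fy=4))
    p,P=grab("wrist"); print("rim",rim(P,[.635,-.041],.163))
E
```

```text
False
down 22.93 [ 0.4651 -0.0448  0.0052] F [ 0.5  0.4 -0.7] w 93.7 g 0.0
grip 23.93 [ 0.465  -0.0448  0.005 ] F [-0.1  0.8 -0.2] w 29.7 g 20.0
True
aligned 24.2 [ 0.465  -0.0448  0.005 ] F [-1.2  0.1 10.1] w 30.1 g 20.0Traceback (most recent call last):
  File "<stdin>", line 9, in <module>
  File "h.py", line 16, in rim
    Q=Q[(Q[:,2]>z-.01)&(Q[:,2]<z+.01)]; t=np.median(Q[Q[:,2]>np.percentile(Q[:,2],60)][:,2]); T=Q[abs(Q[:,2]-t)<.004]
                                                             ~~~~~~~~~~~~~^^^^^^^^^^^
    return _quantile_unchecked(
        a, q, axis, out, overwrite_input, method, keepdims, weights)
    return _ureduce(a,
                    func=_quantile_ureduce_func,
    ...<5 lines>...
                    overwrite_input=overwrite_input,
                    method=method)
    r = func(a, **kwargs)
    result = _quantile(arr,
                       quantiles=q,
    ...<2 lines>...
                       out=out,
                       weights=wgt)
    slices_having_nans = np.isnan(arr[-1, ...])
                                  ~~~^^^^^^^^^
IndexError: index -1 is out of bounds for axis 0 with size 0
```

View pics/s7.png

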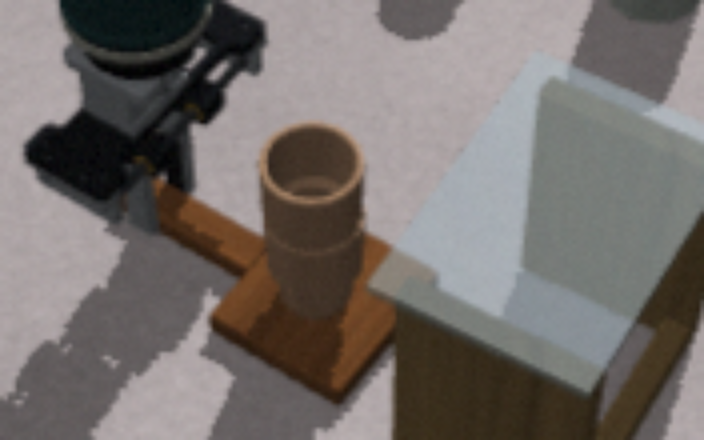

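The crop shows the fingers on the handle at about (150,205), with the stack still upright. The board didn't move: the rigid grip loaded the table vertically and tripped the force stop. I'll use a softer grip and a higher stop threshold.

Run:
```python
from h import *
r.grip(0,10); r.dwell(.2); st("soft")
for i in range(1,5):
    a=i/4; h=r.line_to([.465+.03*a,-.0448+.0073*a,.0055],.03,rot=Rz(-4.5+3.8*a),f_stop=30); st(h)
    if h: break
p,P=grab("scene"); cv2.imwrite("pics/s8.png",cv2.resize(p[130:240,230:406,::-1],None,fx=4,fy=4))
p,P=grab("top"); e=r.state()["eef_pos"]; print("rim",rim(P,np.array([e[0]+.135,e[1]-.004]),.163))
```

```text
soft 24.72 [ 0.465  -0.0448  0.005 ] F [-1.7  0.3  8. ] w 29.8 g 10.0
False 25.14 [ 0.4724 -0.043   0.0054] F [-0.4 -0.7 -3.2] w 29.8 g 10.1
False 25.55 [ 0.4808 -0.041   0.0056] F [ 3.  -1.9 -3.9] w 30.0 g 10.1
False 25.96 [ 0.4881 -0.0392  0.0056] F [ 1.9 -1.3 -4.4] w 29.9 g 10.1
False 26.37 [ 0.4957 -0.0373  0.0056] F [ 2.9 -0.4 -3.6] w 30.0 g 10.1
rim (array([ 0.6278, -0.0452]), np.float64(0.0308), np.float64(0.1653), 133)
```

View pics/s8.png

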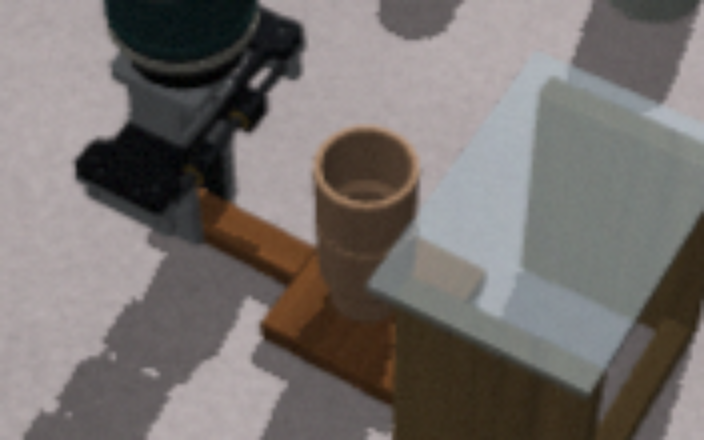

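The board slid flat, with the stack upright at (367,230) and entering between the panels. I'll continue slowly until it meets the back rail.

Run:
```python
from h import *
h=False
for x in(.53,.565,.60):
    h=r.line_to([x,-.0375,.0055],.05,f_stop=20); st(h)
    if h: break
if not h:
    for x in np.arange(.604,.632,.004):
        h=r.line_to([x,-.0375,.0055],.02,f_stop=6); st(h)
        if h: break
p,P=grab("scene"); cv2.imwrite("pics/s9.png",cv2.resize(p[110:240,230:422,::-1],None,fx=4,fy=4))
```

```text
False 27.32 [ 0.5308 -0.0374  0.0058] F [ 3.  -0.  -3.7] w 29.3 g 10.0
False 28.17 [ 0.5657 -0.0374  0.0058] F [ 4.3 -0.4 -3.5] w 30.0 g 10.0
False 29.02 [ 0.6008 -0.0374  0.0058] F [ 3.  -1.  -3.9] w 29.7 g 10.0
True 29.23 [ 0.6017 -0.0375  0.0051] F [ 3.8 -0.6 -3.5] w 30.1 g 10.0
```

View pics/s9.png

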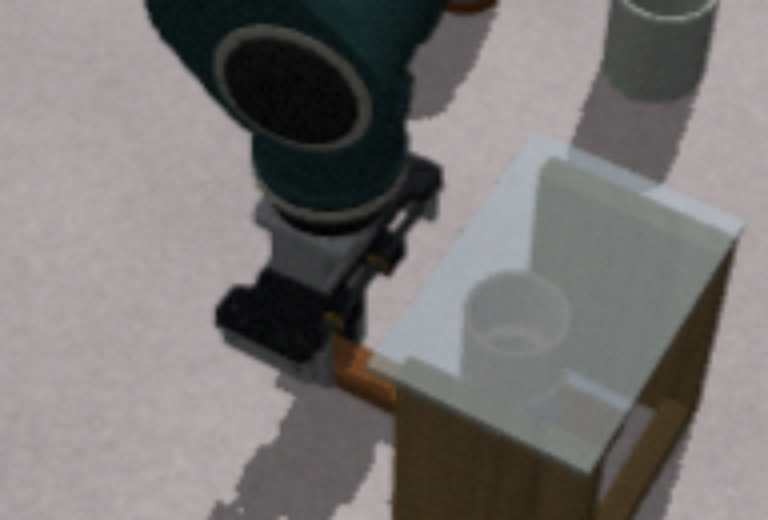

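The view shows the stack upright under the glass at (515,330). The force stop fired on the start-up transient, so I'll continue the last ~16 mm in one line with a higher threshold.

Run:
```python
from h import *
st("now")
for k in range(4):
    h=r.line_to([.626,-.0375,.0055],.02,f_stop=12); st(h)
    if not h or r.state()["eef_pos"][0]>.614: break
```

```text
now 29.27 [ 0.6015 -0.0375  0.0049] F [ 4.5 -0.4 -0.1] w 30.0 g 10.0
True 29.6 [ 0.6016 -0.0375  0.0049] F [-1.1  0.5  6.7] w 29.8 g 10.0
True 30.53 [ 0.6204 -0.0378  0.0045] F [ 0.7 -1.4  4.2] w 29.9 g 10.0
```

Run:
```python
from h import *
r.grip(1.0); r.dwell(.2); st("rel"); e=np.array(r.state()["eef_pos"])
r.line_to([e[0],e[1],.10],.08); r.line_to([e[0],e[1],.2],.2); r.line_to([.50,-.04,.28],.25); r.dwell(.3)
p,P=grab("wrist"); cv2.imwrite("pics/w10.png",p[:,:,::-1]); Q=P.reshape(-1,3); Q=Q[~np.isnan(Q[:,0])]
T=Q[(abs(Q[:,2]-.02)<.006)&(abs(Q[:,1]+.04)<.03)&(Q[:,0]>.5)&(Q[:,0]<.72)]; print(len(T),"z",T[:,2].mean(),"xmin",np.sort(T[:,0])[[0,5,20]])
for a in np.arange(.58,.70,.02):
    S=T[(T[:,0]>=a)&(T[:,0]<a+.02)]
    if len(S)>5: print(round(S[:,0].mean(),3),np.percentile(S[:,1],[1,50,99]).round(4),len(S))
S=Q[(Q[:,2]>.03)&(Q[:,2]<.12)&(Q[:,0]>.69)&(Q[:,0]<.725)&(abs(Q[:,1]+.04)<.13)]; print("panel front",S[S[:,1]<-.04].min(0),S[S[:,1]>-.04].min(0))
p,P=grab("top"); cv2.imwrite("pics/t10.png",cv2.resize(p[80:240,250:430,::-1],None,fx=3,fy=3)); st()
```

```text
rel 31.81 [ 0.6195 -0.0377  0.004 ] F [ 0.2 -1.   0.9] w 94.0 g 0.0
999 z 0.019764889634984194 xmin [0.58496902 0.58544362 0.5860409 ]
0.592 [-0.0506 -0.0376 -0.0227] 173
0.61 [-0.051  -0.0378 -0.0232] 213
0.63 [-0.0513 -0.0365 -0.0233] 200
0.65 [-0.0516 -0.0375 -0.0234] 200
0.67 [-0.0519 -0.0369 -0.0234] 195
0.681 [-0.0518 -0.0378 -0.0234] 18
panel front [ 0.70214688 -0.13622137  0.04620798] [ 0.70486442 -0.03969343  0.04873658]
34.93 [ 0.5002 -0.0399  0.2796] F [-0.6  0.6  0.9] w 94.1 g 0.0
```

View pics/t10.png

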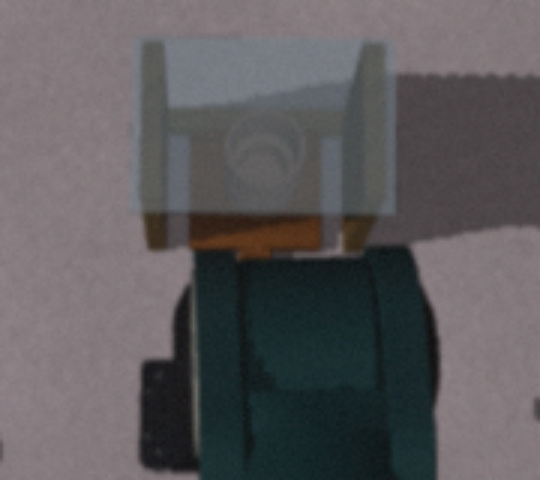

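The top view shows the plate between the panels against the rail, with the stack at (262,150) under the glass. The handle end at x = 0.585 puts the board within about 1 mm of home. I'll take one last look at the stack from the scene camera.

Run:
```python
from h import *
p,P=grab("scene"); cv2.imwrite("pics/s11.png",cv2.resize(p[110:240,270:422,::-1],None,fx=4,fy=4)); st()
```

```text
34.98 [ 0.5001 -0.04    0.2797] F [0.2 0.3 0.8] w 93.9 g 0.0
```

View pics/s11.png

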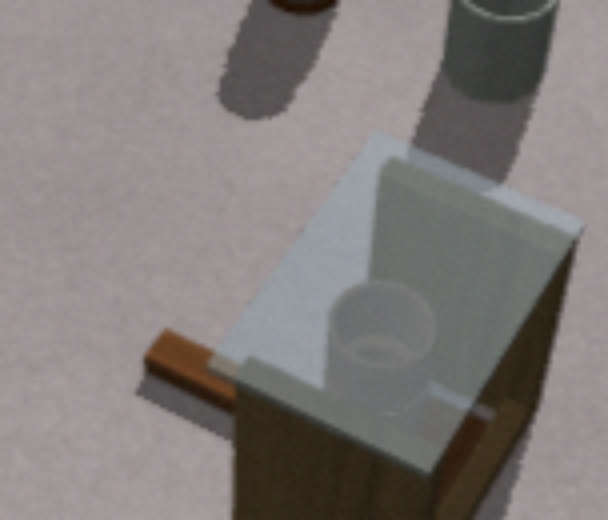

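The stack stands upright under the glass at (380,335), the handle points straight out at (175,360), and the robot is clear. I'll hand the job in.

```bash
python3 -c "
from plant import r
print(r.close_job())"
```

```text
the job is handed in; nothing more can be done
None
```

I handed the job in at about 35 s: the spare cup is nested upright in the board cup, and the board is at the back rail (about 1 mm by measurement) with its handle straight out; the judge's result was not shown.

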